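# Line up a quarter-turn fastener and hold the filter panel shut

## Task

The access panel on top of the bench filter unit is standing sprung open because its quarter-turn fastener is out of line with the frame. Turn the fastener's head until its slot lines up with the two marks on the panel, then push the panel down flush onto its gasket and finish while still holding it pressed shut with the gripper, so that a colleague can put in the corner screws. Leave the other things on and around the unit where they are.

Things in the scene. Friction and masses are not known exactly. Their poses are not given: they have to be found in the camera images.
- unit: bench filter unit, pale grey sheet-metal box 300 (x) x 260 (y) x 130 tall, fixed to the bench; origin under its centre, x points to its back (switch and dial are on its front, at -x), z up. Its flat top is the frame that the access panel shuts on. Behind the panel stand a capped spigot (64 diameter, 28 tall) and a jar; nothing stands on the panel or on the unit's top in front of it.
- panel: access panel, grey metal plate 190 (x) x 200 (y) x 4 on the unit's top, hinged along its rear edge; origin on the hinge line, mid width, at the underside; x from front edge to hinge (plate x -190 to 0, y -100 to 100), z out of its upper face. Starts sprung up by about 0.11 rad; shut it is parallel to the bench against a firm stop, upper face 137 above the bench
- panel_hinge (a point): middle of the hinge line, at x 85, y 0, z 133 in the unit's frame; axes as the panel's. The hinge is sprung open: at 155 from it (beside the fastener) it takes 7 to 9 N down to bring the panel to shut and keep it there; let go, it springs up again
- panel_front (a point): middle of the panel's front edge (opposite the hinge), on the upper face; axes as the panel's. Height above the bench 137 when shut, about 158 at the start. If the fastener is out of line, its cross pin under the panel lands on the frame and this edge stops about 10 above shut
- fastener_head (a point): top of the steel fastener head, on its axis, 155 in front of the hinge line, mid width. It stands 21 above the panel: a disc 31 diameter, 5 high, and on it an upright bar grip 36 long, 10 thick, 16 high with a slot along its top. x along bar and slot, z up along the axis, square to the panel. The marks are two dark lines on the panel before and behind the head, along the panel's x
- fastener (a joint): angle of the fastener in the panel, rad, growing anticlockwise seen from above; 0 and 3.14 (also -3.14) have the slot in line with the marks, either way round is the same; 1.57 is across. Turns both ways with light friction (0.04 N m) and stays where it is left. Within about 0.2 of in line its pin drops through the slot in the frame
- parts_tray: loose blue plastic parts tray with four compartments, 130 x 100 x 32; origin under its centre
- screwdriver: loose screwdriver, 170 long, lying on the bench, handle towards its -x; origin under its middle
- tweezers: loose black and steel tweezers, about 130 long, 10 thick, lying along their x; origin under the middle
- wipe_bottle: loose white plastic bottle, 52 diameter, 135 tall; origin under its centre
- cot_jar: loose small glass jar, 42 diameter, 50 tall, standing on the rear of the filter unit's top; origin under its centre
- blister_tray: loose clear blister tray of small parts, 150 x 110 x 15; origin under its centre
- screw_dish: loose round steel dish with small screws, 72 diameter, 20 tall; origin under its centre

How it is judged:
On the way, in this order (a step that is already met when the one before it is completed fails the run):
1. the fastener's slot is turned in line with the marks (angle between the x axis of fastener_head and the x axis of panel, either way round below 0.22 rad and z of panel_front in the frame of unit above 0.142 m), for 0.2 s.
2. the panel is pushed flush onto the frame and held there by the gripper (angle between the x axis of fastener_head and the x axis of panel, either way round below 0.22 rad and z of panel_front in the frame of unit below 0.139 m and contact force between the fingers and panel above 3 N), for 0.5 s.
At the end, for the whole second after the job is handed in: The gripper's fingers still press on the panel (or its fastener) with more than 3 N; the middle of the panel's front edge is within 2 mm of fully shut (upper face less than 139 mm above the unit's foot) and still; the fastener's slot is within 0.22 rad of the marks (all of step 2 and angular speed of panel below 0.05 rad/s); the arm keeps its last pose, push and grip.
It fails at once if a bystander (tray, dish, bottle, jar, screwdriver, tweezers) is moved by more than 30 mm (distance of any of parts_tray, screwdriver, tweezers, wipe_bottle, cot_jar, blister_tray, screw_dish from where it was at the start of the episode above 0.03 m).
It also fails if it takes over 45 s, if anything falls off the work surface, if the arm or the gripper's body presses on something with over 40 N, if the wrist force passes 120 N, or if a joint passes its speed limit or range.

## Robot

A 6-joint arm with a two-finger parallel gripper is mounted at the origin on the work surface. World frame = base frame: x ahead of the robot, y to its left, z up, the work surface at z = 0. Lengths are in m, angles in rad, forces in N, time in s.
With the tool pointing down it reaches from about 0.25 to 0.725 m from the base axis. Payload 4 kg.
Tool frame: the origin (TCP) lies on the centre line of the jaws, within the pads' length; the fingertips stand 17 mm ahead of it and the grasp point (between the pads) lies 2 mm behind it; z points along the fingers, x is the direction in which the jaws open and shut, and the axes are right-handed (so a half turn about z gives the same grasp; the last joint's range is limited). The gripper opens to 85 mm and grips with 20 to 120 N. Pads are 22 mm wide; open, the fingers measure 114 mm over their backs; the gripper's body (76 mm by 85 mm) begins 54 mm behind the grasp point. The pads swing forward as they close: fully open they stand 13 mm farther back than shut.
Start: joints at [1.226, 0.241, 0.005, 1.335, 0, 1.571], TCP at [0.169, 0.471, 0.248] pointing down, gripper open.
Joint ranges: [-2.72, 2.72], [-1.05, 1.87], [-1.09, 1.28], [-1.99, 2.15], [-1.42, 1.44], [-3.14, 3.14]. Speed limits (rad/s): [2.79, 2.79, 3.14, 3.14, 3.14, 3.14].

## Interface

Orientations are given as a unit quaternion [x, y, z, w].
In Python, from workcell import bot gives the robot as it stands.
- The arm moves only by the tool jog_arm, never from a script. Its arguments are lists of equal length, an entry for each row: "jaw": the closure, from 0 (fully open) to 1 (shut); "linear": the shift along the tool's x, y, z in m, a list of three; "delta_rot": the turn, a rotation vector about the tool's x, y, z in degrees, a list of three. A call has exactly 8 rows; each row is the pose to reach, as a shift and turn from the pose commanded when the call began, along the tool's axes at that moment; what a row does not reach only later rows make up. A row lasts 1/12 s, in which the tool goes at most 41.7 mm and 7.16 degrees, less where a joint would pass 70% of its speed; a pose out of reach is approached as far as the arm can. A call with a gripper value outside its range is refused whole. The fingers move at their own pace and stop on an object; the grip force is fixed at half the most. Time passes only in rows, so rows that repeat a pose let the fingers close, or fill a call up. It gives the time, the measured TCP pose, the force and the opening at its end, in the units of the state.
- bot.get_obs(): the state, without advancing time (a new reading comes with each control period).
- bot.camera(name): name is "scene" or "top"; returns (picture, depth): 400x640x3 uint8, red, green, blue; 400x640 float32, m along the optical axis (not along the pixel's ray), 0 where there is no reading.
- bot.calibration(name): a dict with "fovy" (degrees; the focal length in pixels is half the picture's height over the tangent of half this angle, whatever the lens; pixels are square), "cx", "cy" (the principal point, pixels), "origin" and "orientation" of the camera in the world. Camera axes: x right, y down, z forward; pixel columns grow to the right and rows downward; lengths in m; the calibration is good to about 2 mm. A picture is of the moment at which its call begins. calibration takes no time and is no camera call.
- bot.job_done(): hands the job in, once; it reports no verdict.
The state is a dict: "clock": time; "joint_pos": joint angles; "joint_vel": joint speeds; "tau": joint torques, N m; "eef_pos": TCP position; "tool_rot": TCP orientation; "ft_force": force on the tool from outside, world axes, zero at the start; "ft_torque": the same for the moment, N m; "grip_width": finger opening in m.
Only numpy, scipy, OpenCV 4.12 (cv2) and the standard library are available. Lean on these libraries where they do the work, as an engineer would, in place of code of your own. Each camera call takes 0.05 s, during which the arm holds its last target.

## Working session

There is one attempt and no reset: what is moved stays moved. The work goes in short steps, Python scripts to look and compute and a tool call to move; the robot and the scene stay as the last step left them, time stands still between calls to the robot, and variables do not carry over. Pictures are saved under pics/ and viewed, and the job is handed in when it is done.

Besides the shell and the picture viewer there is one more tool, called after "Call:" as name(argument=value, ...) on one line, values as JSON. jog_arm: Moves the arm, as the interface text tells. Its arguments: {"type":"object","properties":{"jaw":{"type":"array","items":{"type":"number"}},"linear":{"type":"array","items":{"type":"array","items":{"type":"number"}}},"delta_rot":{"type":"array","items":{"type":"array","items":{"type":"number"}}}},"required":["jaw","linear","delta_rot"]}

```bash
mkdir -p pics; cat > h.py <<'E'
from workcell import bot
import numpy as np, cv2
from scipy.spatial.transform import Rotation as R
def cal(n):
    c=bot.calibration(n); f=200/np.tan(np.radians(c['fovy'])/2); return c,f
def w(n,u,v,d):
    c,f=cal(n); p=np.array([(u-c['cx'])/f*d,(v-c['cy'])/f*d,d]); return R.from_quat(c['orientation']).apply(p)+c['origin']
E
python3 - <<'E'
from h import *
for n in("scene","top"):
    im,d=bot.camera(n); cv2.imwrite(f"pics/{n}0.png",im[:,:,::-1]); np.save(f"{n}0.npy",d); print(bot.calibration(n))
print(bot.get_obs())
E
```

```text
{'fovy': 43.295701609831134, 'cx': 321.8712592531123, 'cy': 192.69861451750748, 'origin': array([ 0.30948763, -0.52479299,  1.33803007]), 'orientation': array([ 0.94235366, -0.22701715,  0.05149513, -0.24037687])}
{'fovy': 45.207583468882305, 'cx': 316.64465368807487, 'cy': 201.20198617714738, 'origin': array([0.42245071, 0.04289434, 1.13672026]), 'orientation': array([-0.6983732 ,  0.71063622, -0.06138203,  0.05918848])}
{'clock': 0.1, 'joint_pos': array([1.22602047e+00, 2.41319074e-01, 3.87908920e-03, 1.33519295e+00,
       9.65712199e-06, 1.57081118e+00]), 'joint_vel': array([-0.00139269,  0.00071507,  0.00543171, -0.00180998,  0.00101016,
        0.00175398]), 'tau': array([-1.30113778e-03, -3.73137653e+01,  2.53010523e+01,  1.08704579e-02,
       -7.30554143e-05, -7.10738050e-06]), 'eef_pos': array([0.16881397, 0.47008563, 0.2475189 ]), 'tool_rot': array([ 8.17923772e-01,  5.75325872e-01, -7.53872769e-04,  5.24385778e-04]), 'ft_force': array([-0.18515206,  0.38364428, -0.08861616]), 'ft_torque': array([-0.02543791, -0.03547814, -0.04524291]), 'grip_width': 0.08555433660374445}
```

View pics/scene0.png

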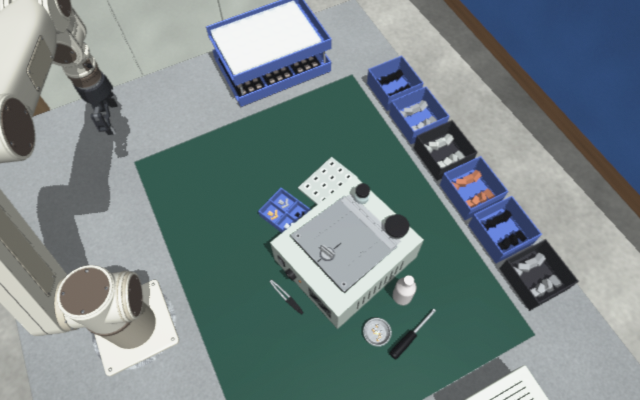

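View pics/top0.png

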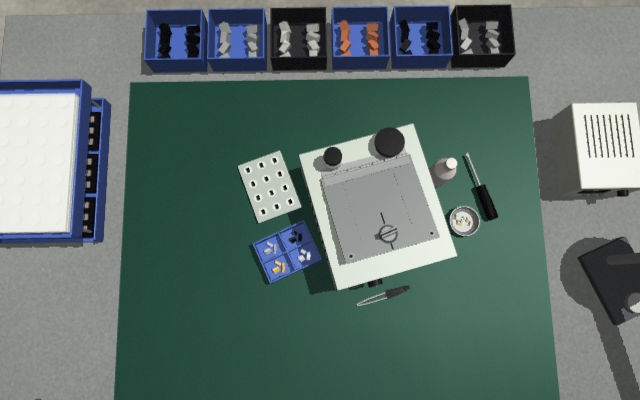

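```bash
python3 - <<'E'
import cv2
t=cv2.imread("pics/top0.png"); cv2.imwrite("pics/topc.png",cv2.resize(t[200:270,340:440],None,fx=8,fy=8,interpolation=cv2.INTER_CUBIC))
t=cv2.imread("pics/top0.png"); cv2.imwrite("pics/topd.png",cv2.resize(t[110:310,290:480],None,fx=3,fy=3,interpolation=cv2.INTER_CUBIC))
E
```

```text
(no output)
```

View pics/topc.png

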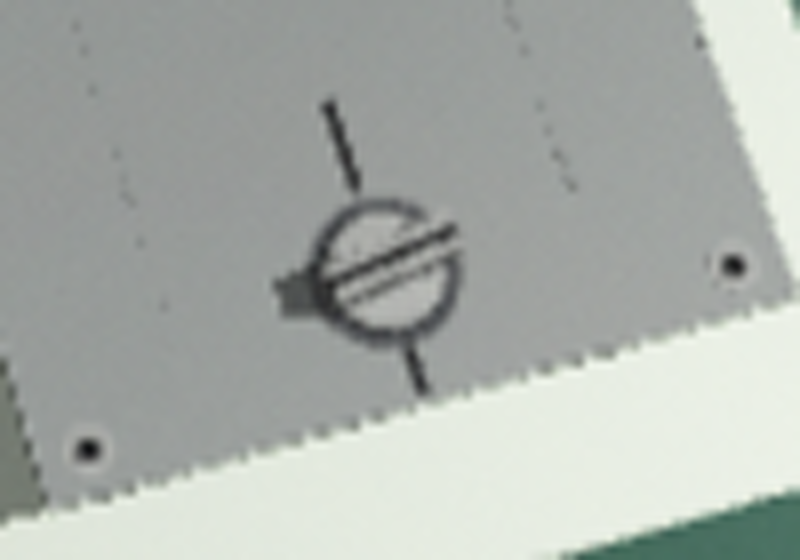

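View pics/topd.png

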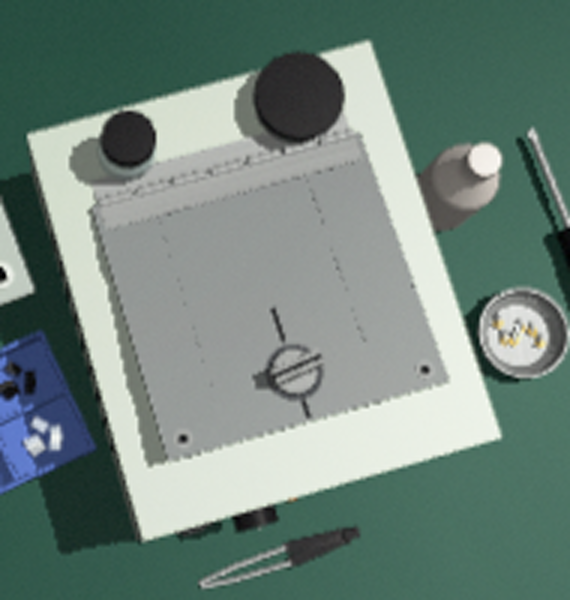

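```bash
python3 - <<'E'
from h import *
d=np.load("top0.npy")
c,f=cal("top"); Rm=R.from_quat(c['orientation']).as_matrix(); o=np.array(c['origin'])
print(d[226:240,380:402:2].round(3))
def ray(u,v,z):
    p=Rm@np.array([(u-c['cx'])/f,(v-c['cy'])/f,1]); return o+p*(z-o[2])/p[2]
cr=lambda x,y:(340+(x+.5)/8-.5,200+(y+.5)/8-.5)
a,b=ray(*cr(328,282),.174),ray(*cr(457,229),.174)
print("slot",a,b,(a+b)/2,np.linalg.norm(a-b),np.degrees(np.arctan2(*(a-b)[1::-1])))
m1,m2=ray(*cr(330,100),.148),ray(*cr(425,392),.157)
print("marks",m1,m2,np.degrees(np.arctan2(*(m1-m2)[1::-1])))
e=lambda x,y:(290+(x+.5)/3-.5,110+(y+.5)/3-.5)
for n,p,z in(("boxFR",(500,437),.13),("boxFL",(142,542),.13),("boxRL",(27,134),.13),("boxRR",(371,40),.13),("panFR",(449,380),.158),("panFL",(150,466),.158)):
    print(n,ray(*e(*p),z))
# depth cloud panel
v,u=np.mgrid[170:262,315:440]; dd=d[170:262,315:440]
P=np.stack([(u-c['cx'])/f*dd,(v-c['cy'])/f*dd,dd],-1)@Rm.T+o
print(w("top",389,232,d[232,389]),w("top",355,235,d[235,355]),w("top",370,200,d[200,370]))
for px in((350,256),(434,238),(412,285),(440,260)):print(px,w("top",*px,d[px[1],px[0]]))
E
```

```text
[[0.99  0.991 0.989 0.992 0.99  0.992 0.989 0.992 0.987 0.989 0.988]
 [0.99  0.99  0.99  0.984 0.986 0.984 0.989 0.967 0.966 0.989 0.99 ]
 [0.99  0.989 0.985 0.984 0.985 0.984 0.969 0.968 0.969 0.988 0.988]
 [0.987 0.984 0.984 0.982 0.98  0.968 0.965 0.971 0.971 0.989 0.986]
 [0.987 0.984 0.983 0.983 0.969 0.968 0.97  0.967 0.963 0.989 0.987]
 [0.993 0.981 0.985 0.962 0.963 0.973 0.968 0.967 0.966 0.989 0.987]
 [0.986 0.966 0.967 0.966 0.972 0.963 0.969 0.967 0.976 0.982 0.984]
 [0.967 0.961 0.97  0.97  0.966 0.968 0.965 0.978 0.984 0.987 0.984]
 [0.965 0.972 0.969 0.967 0.964 0.968 0.976 0.982 0.983 0.982 0.986]
 [0.966 0.967 0.965 0.966 0.969 0.979 0.978 0.979 0.986 0.984 0.986]
 [0.97  0.962 0.966 0.969 0.976 0.974 0.978 0.981 0.982 0.982 0.982]
 [0.978 0.962 0.967 0.979 0.977 0.978 0.979 0.977 0.981 0.985 0.985]
 [0.98  0.971 0.978 0.979 0.976 0.979 0.98  0.979 0.985 0.985 0.983]
 [0.984 0.983 0.98  0.977 0.976 0.978 0.978 0.983 0.981 0.981 0.981]]
slot [ 0.51763342 -0.08881313  0.174     ] [ 0.53044418 -0.12183951  0.174     ] [ 0.5240388  -0.10532632  0.174     ] 0.03542396985184021 111.20102100296978
marks [ 0.56763588 -0.09479631  0.148     ] [ 0.49083802 -0.11469404  0.157     ] 14.525488834031437
boxFR [ 0.47631627 -0.25125596  0.13      ]
boxFL [ 0.40888442 -0.00044605  0.13      ]
boxRL [0.69949496 0.07529986 0.13      ]
boxRR [ 0.76598392 -0.17641749  0.13      ]
panFR [ 0.51401558 -0.21092736  0.158     ]
panFL [ 0.45950467 -0.00587618  0.158     ]
[ 0.52335376 -0.10652844  0.17069711] [ 0.52010649 -0.03906879  0.15430587] [ 0.59438126 -0.07382549  0.14287458]
(350, 256) [ 0.47723337 -0.02728778  0.15808119]
(434, 238) [ 0.51109314 -0.20063883  0.15473744]
(412, 285) [ 0.41630507 -0.1805251   0.00351471]
(440, 260) [ 0.46735461 -0.21722044  0.12746254]
```

```bash
cat >> h.py <<'E'
HINGE=np.array([.6702,-.0665,.133]); YAW=14.8
def Rp(th=.11): return R.from_euler('z',YAW,degrees=True)*R.from_euler('y',th)
def target(h,ang,th=.11,x=-.155,y=0):
    """TCP h above panel top on the panel normal, tool x at ang (deg) in panel plane"""
    P=Rp(th); a=np.radians(ang)
    M=np.array([[np.cos(a),np.sin(a),0],[np.sin(a),-np.cos(a),0],[0,0,-1]]).T
    return HINGE+P.apply([x,y,.004+h]), P*R.from_matrix(M)
def jog(p,q):
    o=bot.get_obs(); q0=R.from_quat(o['tool_rot'])
    print("linear",(q0.inv().apply(p-o['eef_pos'])).round(4),"rot",np.degrees((q0.inv()*q).as_rotvec()).round(2))
def st():
    o=bot.get_obs(); print(o['clock'],o['eef_pos'].round(4),o['ft_force'].round(2),o['ft_torque'].round(2),o['grip_width'].round(4),o['joint_pos'].round(2))
E
python3 -c "
from h import *
p,q=target(.09,6.4);print(p);jog(p,q)"
```

```text
[ 0.53122491 -0.1032188   0.24344751]
linear [-0.4171  0.5349  0.0048] rot [ 3.38 -5.48 48.99]
```

Call:
jog_arm(jaw=[0, 0, 0, 0, 0, 0, 0, 0], linear=[[-0.02, 0.025, -0.01], [-0.045, 0.057, -0.02], [-0.07, 0.09, -0.02], [-0.095, 0.122, -0.02], [-0.12, 0.154, -0.02], [-0.145, 0.186, -0.02], [-0.17, 0.218, -0.02], [-0.195, 0.25, -0.02]], delta_rot=[[0, 0, 5], [0, 0, 10], [0, 0, 15], [0, 0, 20], [0, 0, 25], [0, 0, 30], [0, 0, 35], [0, 0, 40]])

```text
clock: 0.77
eef_pos: [0.3387, 0.2006, 0.2681]
tool_rot: [0.966, 0.259, -0.0, 0.0]
ft_force: [0.3, 0.4, -0.3]
grip_width: 0.0853
```

```bash
python3 -c "
from h import *
st();p,q=target(.09,6.4);jog(p,q)"
```

```text
Traceback (most recent call last):
  File "h.py", line 19, in st
    o=bot.get_obs(); print(o['clock'],o['eef_pos'].round(4),o['ft_force'].round(2),o['ft_torque'].round(2),o['grip_width'].round(4),o['joint_pos'].round(2))
                                                                                                           ^^^^^^^^^^^^^^^^^^^^^
AttributeError: 'float' object has no attribute 'round'
```

```bash
sed -i "s/o\['grip_width'\].round(4)/round(o['grip_width'],4)/" h.py; python3 -c "
from h import *
st();p,q=target(.09,6.4);jog(p,q)"
```

```text
0.7667 [0.3387 0.2006 0.2681] [ 0.25  0.45 -0.35] [ 0.03 -0.08  0.01] 0.0853 [ 0.53  0.02 -0.2   1.35 -0.    1.58]
linear [0.0147 0.3594 0.0247] rot [ 1.18 -6.19  8.82]
```

Call:
jog_arm(jaw=[0, 0, 0, 0, 0, 0, 0, 0], linear=[[0.002, 0.04, 0], [0.004, 0.08, 0.003], [0.006, 0.12, 0.006], [0.008, 0.16, 0.01], [0.01, 0.2, 0.013], [0.012, 0.24, 0.016], [0.013, 0.28, 0.02], [0.014, 0.315, 0.023]], delta_rot=[[0, 0, 0], [0, -1, 2], [0.3, -2, 3], [0.5, -3, 4], [0.7, -4, 5], [0.9, -5, 6], [1, -6, 8], [1.2, -6.2, 8.8]])

```text
clock: 1.43
eef_pos: [0.51, -0.0648, 0.2442]
tool_rot: [0.981, 0.185, -0.056, 0.004]
ft_force: [0.7, 0.7, 1.6]
grip_width: 0.0854
```

```bash
python3 -c "
from h import *
st();p,q=target(.09,6.4);jog(p,q);p,q=target(.05,6.4);jog(p,q)"
```

```text
1.4333 [ 0.51   -0.0648  0.2442] [0.71 0.73 1.57] [ 0.06 -0.14 -0.06] 0.0854 [-0.1   0.35  0.14  1.47 -0.04  1.1 ]
linear [ 0.0059  0.0435 -0.0005] rot [-0.03  0.11  0.11]
linear [0.0059 0.0435 0.0395] rot [-0.03  0.11  0.11]
```

Call:
jog_arm(jaw=[0, 0, 0, 0, 0, 0, 0, 0], linear=[[0.002, 0.015, 0], [0.004, 0.03, 0], [0.006, 0.0435, 0], [0.006, 0.0435, 0.01], [0.006, 0.0435, 0.02], [0.006, 0.0435, 0.03], [0.006, 0.0435, 0.0395], [0.006, 0.0435, 0.0395]], delta_rot=[[0, 0, 0], [0, 0, 0], [0, 0, 0], [0, 0, 0], [0, 0, 0], [0, 0, 0], [0, 0, 0], [0, 0, 0]])

```text
clock: 2.1
eef_pos: [0.5245, -0.1011, 0.2024]
tool_rot: [0.981, 0.186, -0.057, 0.003]
ft_force: [0.3, -0.5, -0.2]
grip_width: 0.0853
```

```bash
python3 - <<'E'
from h import *
st();p,q=target(.025,6.4);jog(p,q)
for n in("scene","top"):
    im,d=bot.camera(n)
    im=im[:,:,::-1]
    im=im[190:290,270:400] if n=="scene" else im[150:280,330:460]
    cv2.imwrite(f"pics/{n}1.png",cv2.resize(im,None,fx=4.5,fy=4.5,interpolation=cv2.INTER_CUBIC))
E
```

```text
2.1 [ 0.5245 -0.1011  0.2024] [ 0.31 -0.49 -0.24] [ 0.02 -0.04 -0.04] 0.0853 [-0.17  0.41  0.12  1.38 -0.05  1.03]
linear [0.0011 0.004  0.0235] rot [-0.13  0.24  0.3 ]
```

View pics/scene1.png

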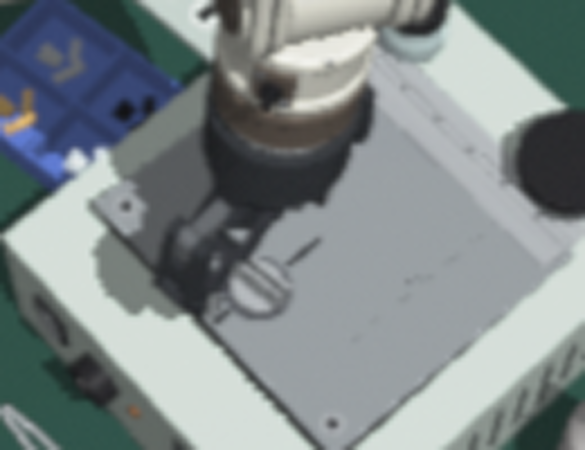

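View pics/top1.png

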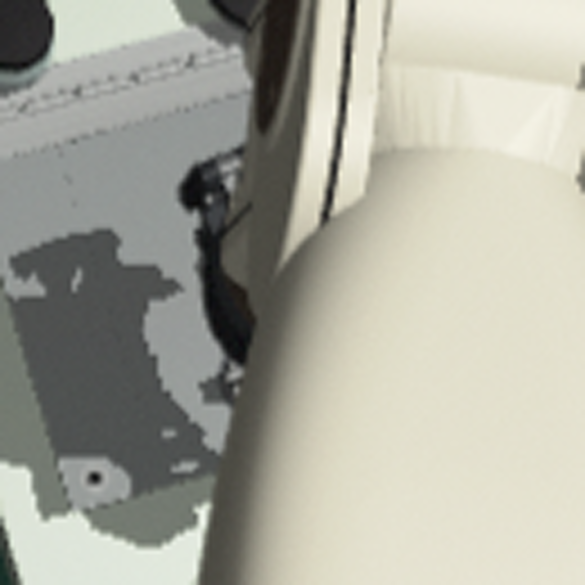

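Call:
jog_arm(jaw=[0, 0, 0, 0, 0, 0, 0, 0], linear=[[0.001, 0.002, 0], [0.001, 0.002, 0.006], [0.001, 0.002, 0.012], [0.001, 0.002, 0.018], [0.001, 0.002, 0.023], [0.001, 0.002, 0.023], [0.001, 0.002, 0.023], [0.001, 0.002, 0.023]], delta_rot=[[0, 0, 0], [0, 0, 0], [0, 0, 0], [0, 0, 0], [0, 0, 0], [0, 0, 0], [0, 0, 0], [0, 0, 0]])

```text
clock: 2.87
eef_pos: [0.5256, -0.1041, 0.1819]
tool_rot: [0.981, 0.186, -0.055, 0.004]
ft_force: [-0.2, -0.4, -0.4]
grip_width: 0.0856
```

```bash
python3 - <<'E'
from h import *
st();p,q=target(.025,6.4);jog(p,q)
E
```

```text
2.8667 [ 0.5256 -0.1041  0.1819] [-0.2  -0.44 -0.43] [ 0.04 -0.07 -0.03] 0.0856 [-0.17  0.42  0.08  1.33 -0.05  1.03]
linear [-0.0012  0.0004  0.0032] rot [0.01 0.01 0.23]
```

Call:
jog_arm(jaw=[0.2, 0.4, 0.6, 0.8, 1, 1, 1, 1], linear=[[-0.001, 0, 0], [-0.001, 0, 0], [-0.001, 0, 0], [-0.001, 0, 0], [-0.001, 0, 0], [-0.001, 0, 0], [-0.001, 0, 0], [-0.001, 0, 0]], delta_rot=[[0, 0, 0], [0, 0, 0], [0, 0, 0], [0, 0, 0], [0, 0, 0], [0, 0, 0], [0, 0, 0], [0, 0, 0]])

```text
clock: 3.53
eef_pos: [0.5244, -0.1045, 0.182]
tool_rot: [0.981, 0.186, -0.055, 0.004]
ft_force: [-1.2, 0.1, 1.1]
grip_width: 0.0078
```

```bash
python3 - <<'E'
from h import *
st();p,q=target(.025,6.4);jog(p,q)
E
```

```text
3.5333 [ 0.5244 -0.1045  0.182 ] [-1.19  0.14  1.07] [-0.06  0.18  0.07] 0.0078 [-0.17  0.42  0.08  1.33 -0.05  1.03]
linear [0.0001 0.0005 0.0031] rot [0.01 0.04 0.23]
```

Call:
jog_arm(jaw=[1, 1, 1, 1, 1, 1, 1, 1], linear=[[0, 0, 0], [0, 0, 0], [0, 0, 0], [0, 0, 0], [0, 0, 0], [0, 0, 0], [0, 0, 0], [0, 0, 0]], delta_rot=[[0, 0, 0], [0, 0, 0], [0, 0, 0], [0, 0, 0], [0, 0, 0], [0, 0, 0], [0, 0, 0], [0, 0, 0]])

```text
clock: 4.2
eef_pos: [0.5244, -0.1046, 0.1819]
tool_rot: [0.981, 0.186, -0.055, 0.004]
ft_force: [-3.6, -1.0, 1.4]
grip_width: 0.0084
```

```bash
python3 - <<'E'
from h import *
st()
im,d=bot.camera("scene"); im=im[200:290,280:380,::-1]
cv2.imwrite("pics/scene2.png",cv2.resize(im,None,fx=6,fy=6,interpolation=cv2.INTER_CUBIC))
E
```

```text
4.2 [ 0.5244 -0.1046  0.1819] [-3.55 -0.99  1.35] [-0.19  0.53  0.04] 0.0084 [-0.17  0.42  0.08  1.33 -0.05  1.03]
```

View pics/scene2.png

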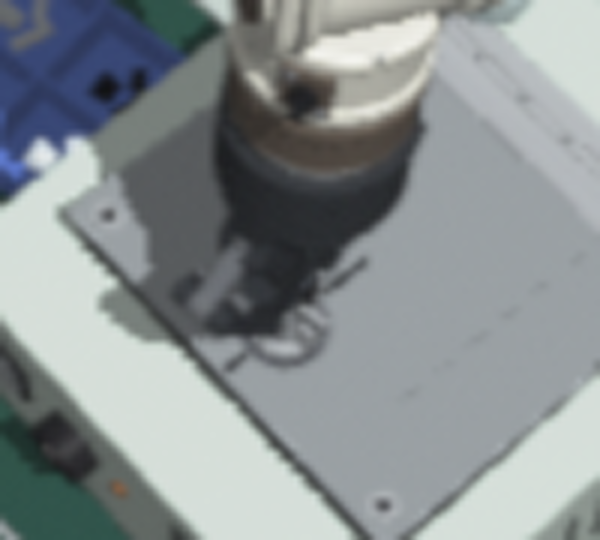

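Call:
jog_arm(jaw=[1, 1, 1, 1, 1, 1, 1, 1], linear=[[0, 0, 0], [0, 0, 0], [0, 0, 0], [0, 0, 0], [0, 0, 0], [0, 0, 0], [0, 0, 0], [0, 0, 0]], delta_rot=[[0, 0, 6], [0, 0, 12], [0, 0, 18], [0, 0, 24], [0, 0, 30], [0, 0, 36], [0, 0, 42], [0, 0, 48]])

```text
clock: 4.92
eef_pos: [0.5253, -0.1046, 0.182]
tool_rot: [0.971, -0.232, -0.048, 0.026]
ft_force: [-0.2, -1.5, 0.4]
grip_width: 0.0081
```

```bash
python3 - <<'E'
from h import *
st();p,q=target(.0285,-90);jog(p,q)
E
```

```text
4.9167 [ 0.5253 -0.1046  0.182 ] [-0.18 -1.46  0.38] [-0.28  0.05  0.  ] 0.0081 [-0.17  0.42  0.08  1.33 -0.05  1.87]
linear [-0.0004  0.0006 -0.0003] rot [-4.000e-02 -7.000e-02  4.834e+01]
```

Call:
jog_arm(jaw=[1, 1, 1, 1, 1, 1, 1, 1], linear=[[0, 0, 0], [0, 0, 0], [0, 0, 0], [0, 0, 0], [0, 0, 0], [0, 0, 0], [0, 0, 0], [0, 0, 0]], delta_rot=[[0, 0, 7], [0, 0, 14], [0, 0, 21], [0, 0, 28], [0, 0, 35], [0, 0, 42], [0, 0, 48], [0, 0, 48]])

```text
clock: 5.58
eef_pos: [0.5258, -0.1053, 0.1821]
tool_rot: [0.794, -0.606, -0.032, 0.043]
ft_force: [1.1, -3.1, 0.2]
grip_width: 0.0082
```

```bash
python3 - <<'E'
from h import *
st();p,q=target(.0285,-90);jog(p,q)
im,d=bot.camera("scene"); im=im[200:290,280:380,::-1]
cv2.imwrite("pics/scene3.png",cv2.resize(im,None,fx=6,fy=6,interpolation=cv2.INTER_CUBIC))
E
```

```text
5.5833 [ 0.5258 -0.1053  0.1821] [ 1.06 -3.15  0.2 ] [-0.73 -0.28  0.07] 0.0082 [-0.17  0.42  0.08  1.33 -0.05  2.7 ]
linear [-0.0006  0.001  -0.0001] rot [-0.1  -0.14  0.5 ]
```

View pics/scene3.png

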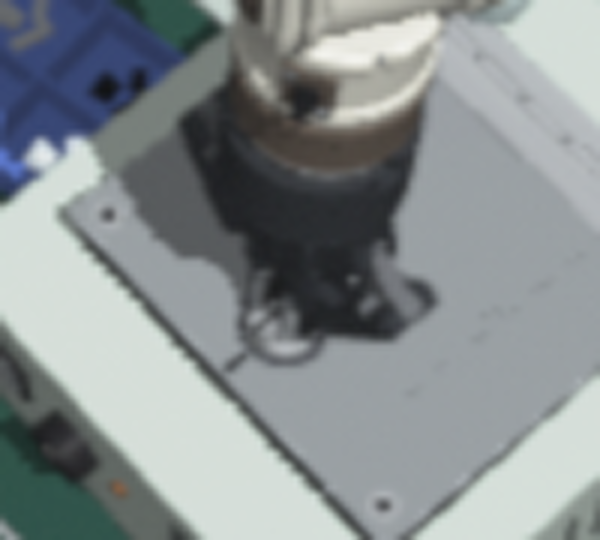

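Call:
jog_arm(jaw=[0.8, 0.6, 0.4, 0.2, 0, 0, 0, 0], linear=[[0, 0, 0], [0, 0, 0], [0, 0, 0], [0, 0, 0], [0, 0, 0], [0, 0, 0], [0, 0, 0], [0, 0, 0]], delta_rot=[[0, 0, 0], [0, 0, 0], [0, 0, 0], [0, 0, 0], [0, 0, 0], [0, 0, 0], [0, 0, 0], [0, 0, 0]])

```text
clock: 6.3
eef_pos: [0.5246, -0.1044, 0.182]
tool_rot: [0.795, -0.605, -0.034, 0.043]
ft_force: [0.1, -0.4, -0.4]
grip_width: 0.0852
```

```bash
python3 - <<'E'
from h import *
st();p,q=target(.0285,-90);jog(p,q);p,q=target(.02,-90,0);jog(p,q)
im,d=bot.camera("scene"); np.save("s4.npy",d); im=im[200:290,280:380,::-1]
cv2.imwrite("pics/scene4.png",cv2.resize(im,None,fx=6,fy=6,interpolation=cv2.INTER_CUBIC))
E
```

```text
6.3 [ 0.5246 -0.1044  0.182 ] [ 0.13 -0.44 -0.37] [ 0.01 -0.03  0.01] 0.0852 [-0.17  0.42  0.08  1.33 -0.05  2.7 ]
linear [ 0.0005  0.0001 -0.0003] rot [ 0.   -0.01  0.65]
linear [0.0005 0.0018 0.0253] rot [6.31 0.03 0.65]
```

View pics/scene4.png

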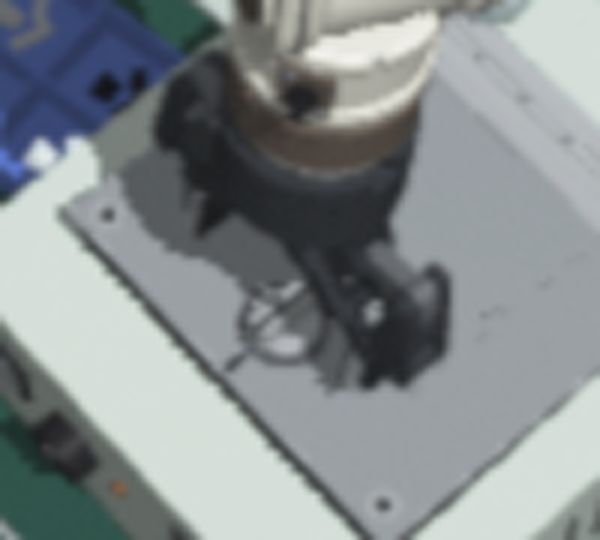

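Call:
jog_arm(jaw=[0, 0, 0, 0, 0, 0, 0, 0], linear=[[0, 0, 0.003], [0, 0, 0.006], [0, 0.001, 0.009], [0, 0.001, 0.013], [0, 0.001, 0.017], [0, 0.002, 0.021], [0, 0.002, 0.025], [0, 0.002, 0.025]], delta_rot=[[0.5, 0, 0], [1, 0, 0], [2, 0, 0], [3, 0, 0], [4, 0, 0], [5, 0, 0], [6.3, 0, 0.5], [6.3, 0, 0.5]])

```text
clock: 7.02
eef_pos: [0.519, -0.1058, 0.1567]
tool_rot: [0.793, -0.609, -0.0, -0.0]
ft_force: [0.7, -0.5, 0.7]
grip_width: 0.0854
```

```bash
python3 - <<'E'
from h import *
st();p,q=target(.004,-90,0);jog(p,q)
im,d=bot.camera("scene"); im=im[200:290,280:380,::-1]
cv2.imwrite("pics/scene5.png",cv2.resize(im,None,fx=6,fy=6,interpolation=cv2.INTER_CUBIC))
E
```

```text
7.0167 [ 0.519  -0.1058  0.1567] [ 0.65 -0.48  0.68] [-0.03 -0.06  0.08] 0.0854 [-0.2   0.36 -0.08  1.13  0.    2.68]
linear [ 0.0006 -0.0012  0.0157] rot [0.   0.05 0.1 ]
```

View pics/scene5.png

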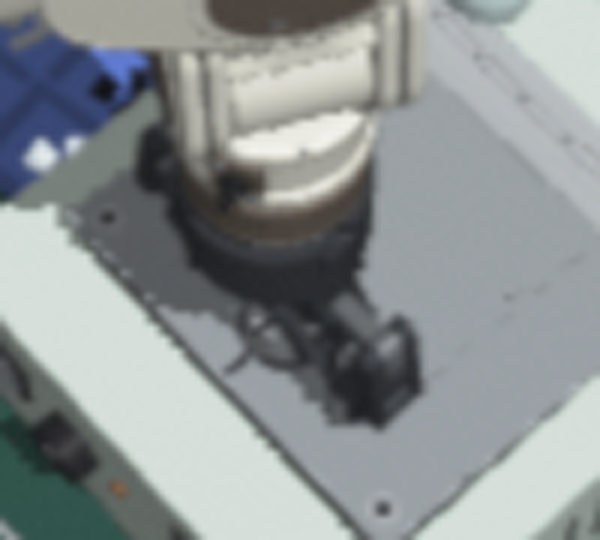

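Call:
jog_arm(jaw=[0, 0, 0, 0, 0, 0, 0, 0], linear=[[0, 0, 0.002], [0, 0, 0.004], [0, -0.001, 0.006], [0, -0.001, 0.008], [0, -0.001, 0.01], [0, -0.001, 0.012], [0, -0.001, 0.012], [0, -0.001, 0.012]], delta_rot=[[0, 0, 0], [0, 0, 0], [0, 0, 0], [0, 0, 0], [0, 0, 0], [0, 0, 0], [0, 0, 0], [0, 0, 0]])

```text
clock: 7.73
eef_pos: [0.5207, -0.1057, 0.1454]
tool_rot: [0.793, -0.609, -0.0, 0.0]
ft_force: [-3.2, -0.8, 6.6]
grip_width: 0.0856
```

```bash
python3 - <<'E'
from h import *
st();p,q=target(.004,-90,0);jog(p,q)
E
```

```text
7.7333 [ 0.5207 -0.1057  0.1454] [-3.2  -0.76  6.59] [-0.24  0.76  0.05] 0.0856 [-0.2   0.37 -0.09  1.11 -0.    2.68]
linear [0.0003 0.0005 0.0044] rot [0.06 0.01 0.13]
```

In contact with 6.6 N, panel moving down. Continue.

Call:
jog_arm(jaw=[0, 0, 0, 0, 0, 0, 0, 0], linear=[[0, 0, 0.001], [0, 0, 0.002], [0, 0, 0.003], [0, 0, 0.004], [0, 0, 0.005], [0, 0, 0.005], [0, 0, 0.005], [0, 0, 0.005]], delta_rot=[[0, 0, 0], [0, 0, 0], [0, 0, 0], [0, 0, 0], [0, 0, 0], [0, 0, 0], [0, 0, 0], [0, 0, 0]])

```text
clock: 8.4
eef_pos: [0.5205, -0.1057, 0.1409]
tool_rot: [0.793, -0.609, -0.0, 0.0]
ft_force: [-5.2, -1.7, 8.0]
grip_width: 0.0855
```

```bash
python3 - <<'E'
from h import *
st();p,q=target(.004,-90,0);jog(p,q)
E
```

```text
8.4 [ 0.5205 -0.1057  0.1409] [-5.16 -1.69  8.02] [-0.21  1.09 -0.01] 0.0855 [-0.2   0.37 -0.1   1.1  -0.    2.68]
linear [ 0.0003  0.0003 -0.0001] rot [ 0.07 -0.    0.12]
```

Call:
jog_arm(jaw=[0, 0, 0, 0, 0, 0, 0, 0], linear=[[0, 0, 0.0005], [0, 0, 0.001], [0, 0, 0.0015], [0, 0, 0.002], [0, 0, 0.0025], [0, 0, 0.003], [0, 0, 0.003], [0, 0, 0.003]], delta_rot=[[0, 0, 0], [0, 0, 0], [0, 0, 0], [0, 0, 0], [0, 0, 0], [0, 0, 0], [0, 0, 0], [0, 0, 0]])

```text
clock: 9.07
eef_pos: [0.5206, -0.1057, 0.1407]
tool_rot: [0.793, -0.609, 0.0, -0.0]
ft_force: [-11.0, -0.6, 24.5]
grip_width: 0.0852
```

```bash
python3 - <<'E'
from h import *
st()
for n in("scene","top"):
    im,d=bot.camera(n); np.save(n+"6.npy",d); cv2.imwrite(f"pics/{n}6full.png",im[:,:,::-1])
    im=im[200:290,280:380,::-1] if n=="scene" else im[120:290,300:470,::-1]
    cv2.imwrite(f"pics/{n}6.png",cv2.resize(im,None,fx=6 if n=="scene" else 3.5,fy=6 if n=="scene" else 3.5,interpolation=cv2.INTER_CUBIC))
E
```

```text
9.0667 [ 0.5206 -0.1057  0.1407] [-10.99  -0.57  24.48] [0.16 2.29 0.07] 0.0852 [-0.2   0.37 -0.1   1.1  -0.    2.68]
```

View pics/scene6.png

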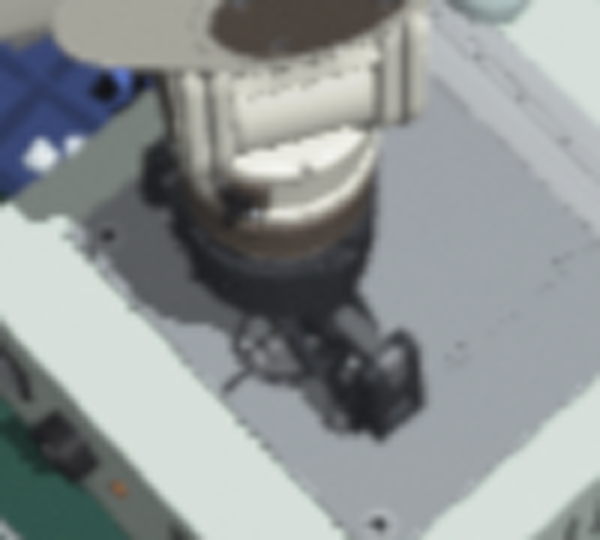

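View pics/top6.png

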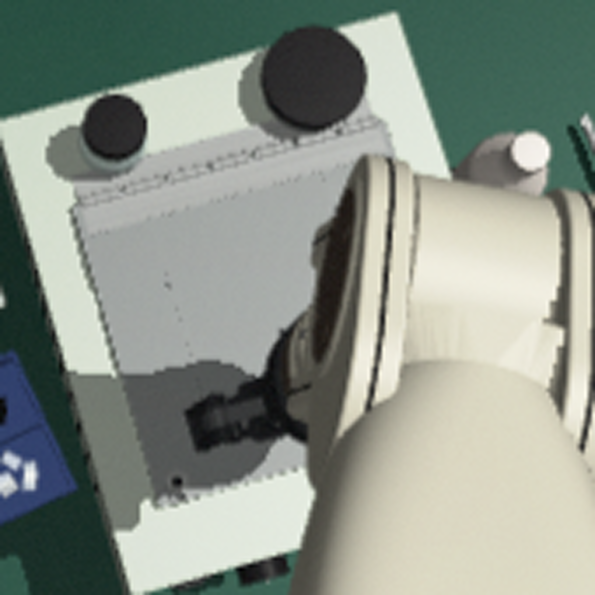

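```bash
python3 - <<'E'
from h import *
U=lambda p:R.from_euler('z',-YAW,degrees=True).apply(p-np.array([.5880,-.0882,0]))
for n in("scene","top"):
    d=np.load(n+"6.npy"); c,f=cal(n); v,u=np.mgrid[0:400,0:640]
    P=np.stack([(u-c['cx'])/f*d,(v-c['cy'])/f*d,d],-1).reshape(-1,3)
    P=R.from_quat(c['orientation']).apply(P)+c['origin']; Q=U(P)
    for nm,(x0,x1),(y0,y1) in(("front L",(-.1,-.08),(.07,.095)),("front R",(-.1,-.08),(-.095,-.07)),("front M",(-.102,-.092),(-.02,.02)),("mid",(-.03,0),(-.09,.09)),("rear",(.04,.06),(-.09,.09)),("frame front",(-.14,-.115),(-.12,.12)),("frame L",(-.1,.1),(.11,.125)),("frame R",(-.1,.1),(-.125,-.11))):
        m=(Q[:,0]>x0)&(Q[:,0]<x1)&(Q[:,1]>y0)&(Q[:,1]<y1)&(Q[:,2]>.1)&(Q[:,2]<.165)
        if m.sum()>5: print(n,nm,m.sum(),np.median(Q[m,2]).round(4))
st()
E
```

```text
scene front L 66 0.1369
scene front R 77 0.1371
scene front M 61 0.1369
scene mid 425 0.1371
scene rear 361 0.1373
scene frame front 905 0.1302
scene frame L 119 0.13
scene frame R 459 0.13
top front L 115 0.1367
top front M 28 0.1373
top mid 706 0.1366
top rear 663 0.1364
top frame front 625 0.1296
top frame L 663 0.1296
top frame R 170 0.1292
9.1667 [ 0.5206 -0.1057  0.1407] [-10.23  -0.74  24.18] [0.23 2.27 0.02] 0.0856 [-0.2   0.37 -0.1   1.1  -0.    2.68]
```

Call:
jog_arm(jaw=[0, 0, 0, 0, 0, 0, 0, 0], linear=[[0, 0, 0], [0, 0, 0], [0, 0, 0], [0, 0, 0], [0, 0, 0], [0, 0, 0], [0, 0, 0], [0, 0, 0]], delta_rot=[[0, 0, 0], [0, 0, 0], [0, 0, 0], [0, 0, 0], [0, 0, 0], [0, 0, 0], [0, 0, 0], [0, 0, 0]])

```text
clock: 9.83
eef_pos: [0.5206, -0.1057, 0.1407]
tool_rot: [0.793, -0.609, 0.001, -0.0]
ft_force: [-11.1, -0.4, 24.5]
grip_width: 0.0854
```

```bash
python3 - <<'E'
from h import *
st(); print(bot.job_done()); st()
E
```

```text
9.8333 [ 0.5206 -0.1057  0.1407] [-11.05  -0.43  24.52] [0.15 2.26 0.01] 0.0854 [-0.2   0.37 -0.1   1.1  -0.    2.68]
the job is handed in; nothing more can be done
None
the job is handed in; nothing more can be done
```

The panel is shut flush, and the arm is still holding it down. I handed the job in at 9.8 s.

- **Fastener:** I gripped the bar, turned the head about 96° clockwise and let go. By eye in the camera image, the slot lined up with the marks to within a few degrees. I did not measure the angle again after the turn.
- **Panel:** I pressed it down with the open fingers on either side of the head until it met the firm stop. Depth from both cameras puts its upper face at 136–137 mm, front, middle and rear, so the pin went through its slot.
- **Hold:** The push was steady at about 24.5 N down over the last 0.7 s, and the tool pose did not change. There was also about 11 N of sideways force, probably friction where the fingers rest on the plate.
- **Other objects:** The forces showed no contact with anything except the fastener and panel. I did not measure the loose objects' positions again at the end, and the arm hid some of them from the overhead camera.
- **Odd reading:** The gripper read about 8 mm across the 10 mm bar, but the turn came out as planned.

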